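Hold the end cover ready over the new bearing housing

TASK

Lift the loose aluminium end cover off the old red bearing housing by its black grip rib and carry it over the row of yellow bins to the new blue housing. Finish while still holding it there, level and still, about one centimetre above the tips of the blue housing's two brass studs and with its two holes lined up over them, so that a workmate can lay in the gasket. Do not put it down or let go, touch neither the bins nor the blue housing with anything, and leave the green tin, the bearing and the wrench where they lie.

Things in the scene. Friction and masses are not known exactly. Their poses are not given: they have to be found in the camera images.
- cover: Loose aluminium end cover, about 0.35 kg. Origin: centre of the flange plate's underside; z up, x through its two holes. Plate 124 (x) by 38 (y) by 10 mm with a 78 mm disc in the middle (10.5 mm thick); 15 mm through holes at x = +/-48 mm. A round boss, 44 mm diameter, reaches 6 mm below the plate and sits with 6 mm play in the red housing's bore. A half turn leaves it looking the same.
- grip_rib (a point): Middle of the black grip rib on the cover's top, 30.5 mm above the cover's origin; axes as the cover's. The rib is 44 mm long (x), 18 mm thick (y), and stands from 10 to 51 mm above the cover's origin: pinch it across its thickness.
- red_housing: Old red bearing housing, fixed to the bench, left or right of the bins; carries the cover. Origin: centre of its underside, z up, x through its two ears. Foot 110 x 110 x 12 mm, round body of 92 mm diameter, ears to x = +/-62 mm, 40 mm wide; top face at 75 mm with an open 56 mm bore, no studs. The cover lies flat on the top face, up to 0.25 rad off the housing's yaw.
- blue_housing: New blue bearing housing, fixed to the bench on the other side of the bins. Same shape as the red one (top face at 75 mm), but with two upright brass studs, 10 mm in diameter, 20 mm high, at x = +/-48 mm, tips 95 mm above its origin. Origin: centre of its underside, z up, x through the two studs. Nothing may touch it.
- stud_tips (a point): The point on the blue housing's centre line midway between the tips of its two studs, 95 mm above the bench; its axes are the blue housing's.
- bins: Row of three open yellow bins with fasteners, fixed to the bench between the two housings: 298 mm long (its x, roughly ahead of the robot), 96 mm wide (y), 120 mm high. Origin at the centre of its underside. The cover is to be carried above it, across its width; nothing may touch it.
- tin: Bystander: green tin, 66 mm diameter, 75 mm high, standing loose beyond the work. Origin at the centre of its underside.
- bearing: Bystander: loose ball bearing lying flat, 60 mm diameter, 18 mm high. Origin at the centre of its underside.
- wrench: Bystander: loose steel wrench, 170 mm long, lying crosswise beyond the far end of the bins. Origin about midway along its underside, x along it.

How it is judged:
On the way, in this order (a step that is already met when the one before it is completed fails the run):
1. the cover is lifted clear of the red housing (15 mm or more above its seat, not touching it) (z of cover in the frame of red_housing above 0.09 m and contact force between cover and red_housing below 0.1 N), for 0.1 s.
2. the held cover is carried above the row of bins (its centre over the bins) (y of cover in the frame of bins between -0.055 and 0.055 m and x of cover in the frame of bins between -0.16 and 0.16 m and z of cover in the frame of bins above 0.12 m and contact force between cover and the fingers above 1 N), for 0.02 s.
At the end, for the whole second after the job is handed in: The gripper still holds the cover, at rest: underside of its plate 3 to 20 mm above the stud tips, centre within 6 mm of midway between the studs, line of holes within 0.1 rad of the line of studs (either way round), tilt under 0.1 rad; nothing touches the blue housing (horizontal distance between cover and stud_tips below 0.006 m and z of cover in the frame of stud_tips between 0.003 and 0.02 m and angle between the x axis of cover and the x axis of blue_housing, either way round below 0.1 rad and angle between cover's own z axis and vertical below 0.1 rad and linear speed of cover below 0.03 m/s and contact force between cover and the fingers above 1 N and contact force between blue_housing and anything else below 0.1 N); the arm keeps its last pose, push and grip.
It fails at once if something touches the blue housing (over 0.5 N) (contact force between blue_housing and anything else above 0.5 N).
It fails at once if something touches the bins (over 0.5 N) (contact force between bins and anything else above 0.5 N).
It fails at once if the tin, the bearing or the wrench is moved by more than 15 mm (distance of any of tin, bearing, wrench from where it was at the start of the episode above 0.015 m).
It also fails if it takes over 45 s, if anything falls off the work surface, if the arm or the gripper's body presses on something with over 40 N, if the wrist force passes 120 N, or if a joint passes its speed limit or range.

ROBOT

A 6-joint arm with a two-finger parallel gripper is mounted at the origin on the work surface. World frame = base frame: x ahead of the robot, y to its left, z up, the work surface at z = 0. Lengths are in m, angles in rad, forces in N, time in s.
With the tool pointing down it reaches from about 0.25 to 0.725 m from the base axis. Payload 4 kg.
Tool frame: the origin (TCP) lies on the front face of the gripper's body, between the roots of the fingers; the fingertips stand 73 mm ahead of it and the grasp point (between the pads) lies 54 mm ahead of it; z points along the fingers, y is the direction in which the jaws open and shut (so a half turn about z gives the same grasp; the last joint's range is limited). The gripper opens to 85 mm and grips with 20 to 120 N. Pads are 22 mm wide; open, the fingers measure 114 mm over their backs; the gripper's body (76 mm by 85 mm) begins 54 mm behind the grasp point. The pads swing forward as they close: fully open they stand 13 mm farther back than shut.
Start: joints at [-1.101, 0.241, 0.005, 1.335, 0, 1.571], TCP at [0.226, -0.446, 0.304] pointing down, gripper open.
Joint ranges: [-2.72, 2.72], [-1.05, 1.87], [-1.09, 1.28], [-1.99, 2.15], [-1.42, 1.44], [-3.14, 3.14]. Speed limits (rad/s): [2.79, 2.79, 3.14, 3.14, 3.14, 3.14].

INTERFACE

Orientations are given as a unit quaternion [x, y, z, w].
In Python, from workcell import sensors, camera, order gives the robot as it stands. The module is installed in compiled form; this text tells all that it offers.
- The arm moves only by the shell command python3 -m inch 'ROWS'. ROWS is JSON, one flat list of numbers, 5 for each row, row after row: the opening, from -1 (shut) to 1 (fully open), then the shift along the tool's x, y, z in mm, then the turn about the tool's z in units of 6 degrees (1.0 is 6 degrees). A call has 1 to 8 rows; each row is the pose to reach, as a shift and turn from the pose commanded when the call began, along the tool's axes at that moment; what a row does not reach only later rows make up. A row lasts 1/10 s, in which the tool goes at most 50 mm and 8.59 degrees, less where a joint would pass 70% of its speed; a pose out of reach is approached as far as the arm can. A call with a gripper value outside its range is refused whole. The fingers move at their own pace and stop on an object; the grip force is fixed at half the most. Time passes only in rows, so rows that repeat a pose let the fingers close. It gives the time, the measured TCP pose, the force and the opening at its end, in the units of the state.
- sensors.get_obs(): the state, without advancing time (a new reading comes with each control period).
- camera(name): name is "scene" or "top" or "wrist"; returns a dict with "pixels" (384x512x3 uint8, red, green, blue), "intrinsics" (3x3 intrinsics, pixels), "extrinsics" (4x4, takes a point from camera to world coordinates). Camera axes: x right, y down, z forward; pixel columns grow to the right and rows downward; lengths in m; the calibration is good to about 2 mm. A picture is of the moment at which its call begins. There is no depth.
- order.job_done(): hands the job in, once; it reports no verdict.
The state is a dict: "clock": time; "joint_pos": joint angles; "joint_vel": joint speeds; "tau": joint torques, N m; "eef_pos": TCP position; "tool_rot": TCP orientation; "ft_force": force on the tool from outside, world axes, zero at the start; "ft_torque": the same for the moment, N m; "grip_width": finger opening in m.
Only numpy, scipy, OpenCV 4.12 (cv2) and the standard library are available. Lean on these libraries where they do the work, as an engineer would, in place of code of your own. Each camera call takes 0.05 s, during which the arm holds its last target.

## Working session

There is one attempt and no reset: what is moved stays moved. The work goes in short steps, Python scripts to look and compute and a shell command to move; the robot and the scene stay as the last step left them, time stands still between calls to the robot, and variables do not carry over. Pictures are saved under pics/ and viewed, and the job is handed in when it is done.

```bash
mkdir -p pics
cat > h.py <<'E'
import numpy as np, cv2
from workcell import sensors, camera, order
def snap(name,tag):
    c=camera(name); cv2.imwrite(f'pics/{tag}.png',c['pixels'][:,:,::-1]); np.savez(f'pics/{tag}.npz',K=c['intrinsics'],E=c['extrinsics'],p=c['pixels']); return c
def load(tag):
    d=np.load(f'pics/{tag}.npz'); return d['K'],d['E'],d['p']
def crop(tag,u0,v0,u1,v1,s,out):
    K,E,p=load(tag); im=cv2.resize(p[v0:v1,u0:u1,::-1],None,fx=s,fy=s,interpolation=cv2.INTER_CUBIC); cv2.imwrite(f'pics/{out}.png',im)
def ray(tag,u,v,z):
    K,E,_=load(tag); d=E[:3,:3]@np.linalg.solve(K,[u,v,1.]); o=E[:3,3]; return o+d*(z-o[2])/d[2]
def proj(tag,P):
    K,E,_=load(tag); P=np.atleast_2d(P); q=(P-E[:3,3])@E[:3,:3]; q=q@K.T; return q[:,:2]/q[:,2:]
E
python3 - <<'E'
from h import *
for n in ['scene','top','wrist']:
    c=snap(n,n+'0'); print(n,c['extrinsics'].round(3).tolist(),c['intrinsics'].round(1).tolist())
o=sensors.get_obs(); print({k:np.round(v,4).tolist() for k,v in o.items()})
E
```

```text
scene [[0.003, 0.853, -0.522, 1.194], [1.0, -0.005, -0.003, -0.012], [-0.005, -0.522, -0.853, 1.093], [0.0, 0.0, 0.0, 1.0]] [[452.9, 0.0, 247.5], [0.0, 452.9, 189.2], [0.0, 0.0, 1.0]]
top [[-0.007, -0.986, 0.168, 0.457], [-1.0, 0.01, 0.013, 0.003], [-0.014, -0.168, -0.986, 0.887], [0.0, 0.0, 0.0, 1.0]] [[359.0, 0.0, 255.9], [0.0, 359.0, 193.9], [0.0, 0.0, 1.0]]
wrist [[0.453, -0.856, -0.25, 0.29], [-0.892, -0.435, -0.125, -0.412], [-0.002, 0.279, -0.96, 0.373], [0.0, 0.0, 0.0, 1.0]] [[308.4, 0.0, 260.4], [0.0, 308.4, 184.8], [0.0, 0.0, 1.0]]
{'clock': 0.15, 'joint_pos': [-1.101, 0.2413, 0.004, 1.3352, -0.0, 1.5708], 'joint_vel': [0.0002, -0.0021, 0.0034, 0.0, 0.0018, -0.0008], 'tau': [-0.0006, -37.2635, 25.2638, 0.0124, -0.0001, 0.0], 'eef_pos': [0.2262, -0.4455, 0.3032], 'tool_rot': [0.9725, 0.2327, -0.0002, -0.0008], 'ft_force': [-0.3606, -0.2698, -0.0732], 'ft_torque': [-0.0014, 0.0144, -0.0149], 'grip_width': 0.0856}
```

View pics/top0.png

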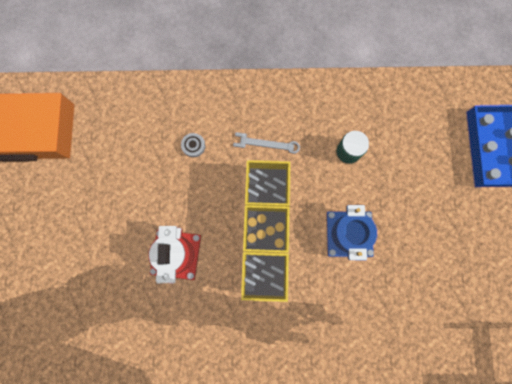

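View pics/scene0.png

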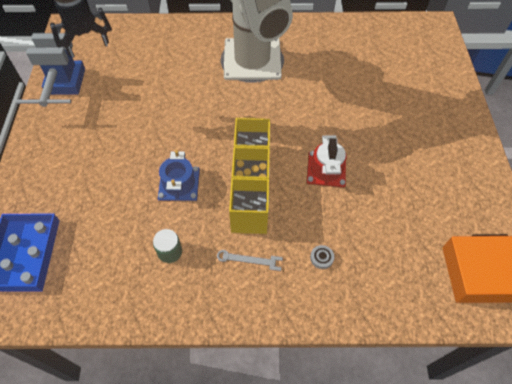

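View pics/wrist0.png

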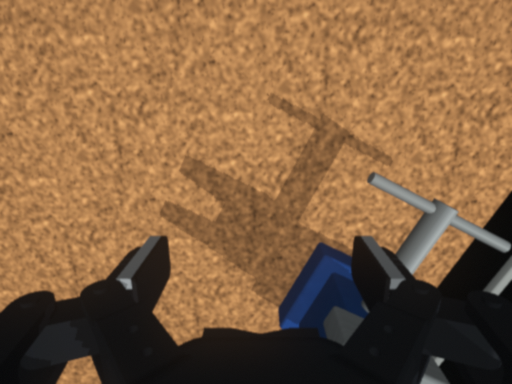

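The top view shows the red housing with the cover at about (170,255), the bins at about (266,230) and the blue housing at (355,233). In the scene view, red and blue are at (328,160) and (178,178). The wrist view shows only a bench vice. I'll zoom in next.

Run:
```python
from h import *
crop('top0',140,215,215,290,8,'t_red'); crop('top0',315,195,390,270,8,'t_blue')
crop('scene0',295,125,365,195,8,'s_red'); crop('scene0',145,140,215,210,8,'s_blue')
a=[cv2.imread(f'pics/{n}.png') for n in ['t_red','t_blue']]
```

```text
(no output)
```

View pics/t_red.png

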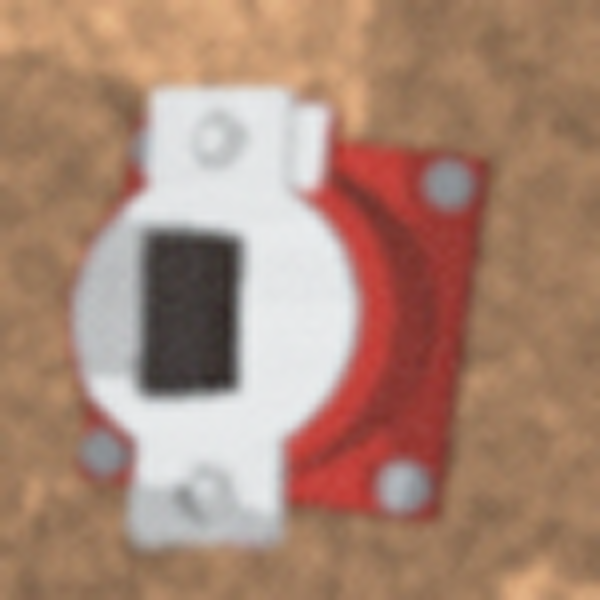

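View pics/t_blue.png

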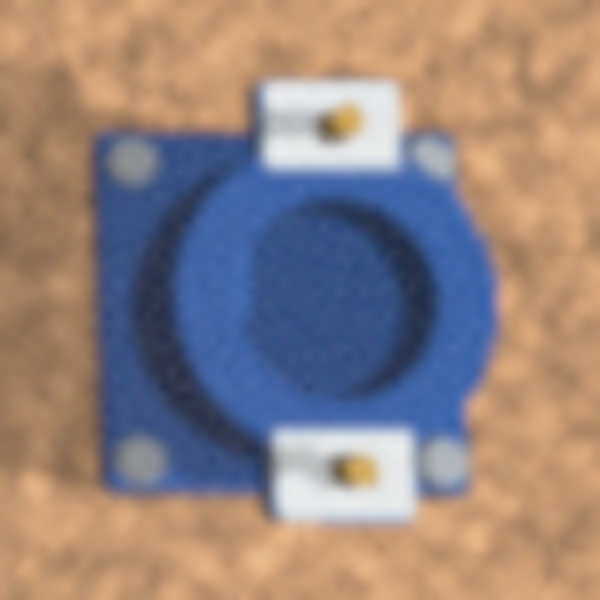

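View pics/s_blue.png

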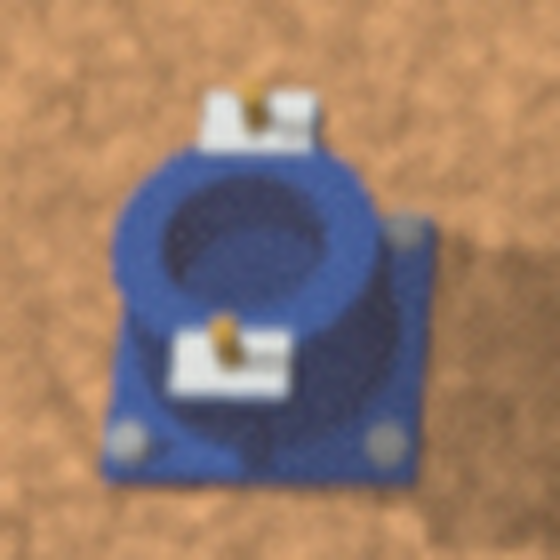

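View pics/s_red.png

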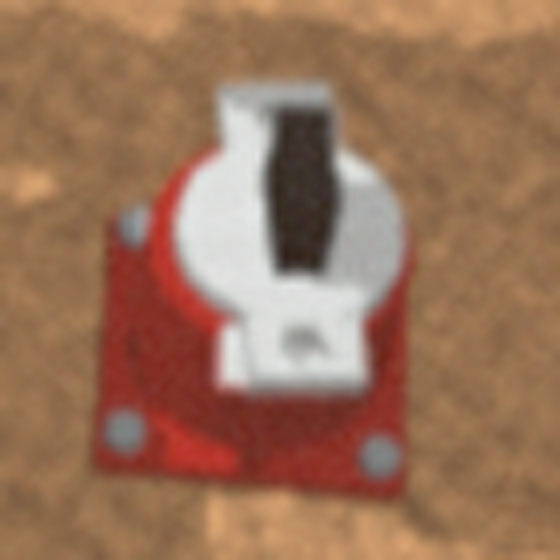

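Run:
```python
from h import *
def c(tag,x,y,u0,v0,z,s=8): return ray(tag,(x+.5)/s-.5+u0,(y+.5)/s-.5+v0,z)
def pr(n,a,b):
    d=a-b; print(n,'mid',((a+b)/2).round(4),'dist',np.linalg.norm(d).round(4),'yaw',np.arctan2(d[1],d[0]).round(3))
pr('cover holes top',c('top0',217,140,140,215,.085),c('top0',207,492,140,215,.085))
pr('blue tips top',c('top0',347,118,315,195,.095),c('top0',362,471,315,195,.095))
pr('blue tips scene',c('scene0',226,326,145,140,.095),c('scene0',254,90,145,140,.095))
for z in (.126,): 
  q=[c('top0',x,y,140,215,z) for x,y in((143,230),(238,235),(236,388),(140,392))]
  print('rib top',np.mean(q,0).round(4)); 
  for k in range(4): pr(k,q[k],q[(k+1)%4])
```

```text
cover holes top mid [0.4608 0.2129 0.085 ] dist 0.096 yaw 0.006
blue tips top mid [ 0.5066 -0.2119  0.095 ] dist 0.0963 yaw -0.013
blue tips scene mid [ 0.5071 -0.2098  0.095 ] dist 0.0955 yaw -0.017
rib top [0.4615 0.2082 0.126 ]
0 mid [0.4818 0.2087 0.126 ] dist 0.0252 yaw 1.511
1 mid [0.4613 0.1957 0.126 ] dist 0.0396 yaw 0.02
2 mid [0.4411 0.2078 0.126 ] dist 0.0251 yaw -1.537
3 mid [0.4616 0.2208 0.126 ] dist 0.042 yaw -3.122
```

```bash
python3 -m inch '[1,36,-34,0,1, 72,-68,0,2]' | head -c 600; python3 -m inch '[1,36,-34,0,0.5]' 2>&1 | head -c 600
```

```text
clock: 0.25
eef_pos: [0.2426, -0.4023, 0.3028]
tool_rot: [0.979, 0.204, -0.0, 0.001]
ft_force: [1.2, 1.1, 0.8]
grip_width: 0.0853validation failed for argument at $...
```

```bash
python3 -m inch '[1,34,-36,0,0.5, 1,68,-72,0,1, 1,102,-108,0,1.5, 1,136,-144,0,2, 1,170,-180,0,2.5, 1,204,-216,0,3, 1,238,-252,0,3.5, 1,272,-288,0,3.9]'
python3 - <<'E'
from h import *
print(sensors.get_obs()['joint_pos'].round(3) if hasattr(sensors.get_obs()['joint_pos'],'round') else sensors.get_obs()['joint_pos'])
E
```

```text
clock: 1.05
eef_pos: [0.375, -0.0237, 0.304]
tool_rot: [1.0, 0.004, 0.0, 0.0]
ft_force: [1.0, -0.3, -0.5]
grip_width: 0.0853
[-0.063 -0.007 -0.28   1.298 -0.     3.072]
```

```bash
python3 -m inch '[1,11,-30,0,-1.4, 1,22,-60,0,-2.8, 1,33,-90,0,-4.2, 1,44,-120,0,-5.6, 1,55,-150,0,-7, 1,66,-180,0,-8.4, 1,77,-210,0,-9.8, 1,85,-232,0,-11.2]'; python3 -m inch '[1,0,0,0,-1.4, 1,0,0,0,-2.8, 1,0,0,0,-4.2, 1,0,0,0,-5.6, 1,0,0,0,-7, 1,0,0,0,-8.4, 1,0,0,0,-9.8, 1,0,0,0,-11.2]'; python3 -m inch '[1,0,0,0,-1.4, 1,0,0,0,-2.8, 1,0,0,0,-4.2, 1,0,0,0,-5.6, 1,0,0,0,-7, 1,0,0,0,-7.6, 1,0,0,0,-7.6]'
python3 - <<'E'
from h import *
o=sensors.get_obs();print(np.round(o['joint_pos'],3),o['eef_pos'],o['tool_rot']); snap('wrist','w1'); snap('top','t1')
E
```

```text
clock: 1.85
eef_pos: [0.4581, 0.2089, 0.3034]
tool_rot: [0.828, 0.56, -0.0, -0.0]
ft_force: [0.3, -0.7, -0.4]
grip_width: 0.0858
clock: 2.65
eef_pos: [0.4577, 0.207, 0.3035]
tool_rot: [0.381, 0.925, -0.0, -0.0]
ft_force: [0.7, -0.4, 0.5]
grip_width: 0.0855
clock: 3.35
eef_pos: [0.4577, 0.207, 0.3036]
tool_rot: [-0.004, 1.0, -0.0, -0.0]
ft_force: [0.0, -0.5, -0.1]
grip_width: 0.0856
[ 0.425  0.246  0.011  1.337 -0.     0.416] [0.45767623 0.20699406 0.30355521] [-4.37926362e-03  9.99990324e-01 -1.71732012e-04 -3.80470455e-04]
```

View pics/w1.png

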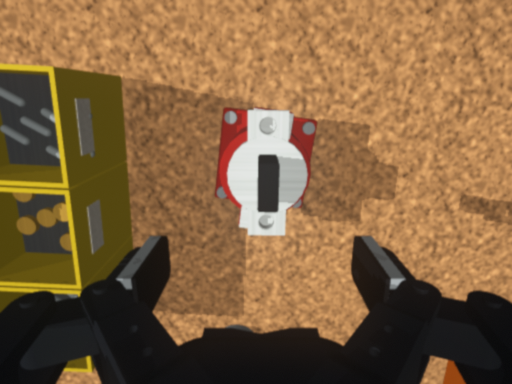

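The wrist view shows the cover centred near (267,173), its holes near (267,125) and (266,221), and the rib between them. I'll enlarge it.

Run:
```python
from h import *
crop('w1',210,95,330,245,5,'w1c')
```

```text
(no output)
```

View pics/w1c.png

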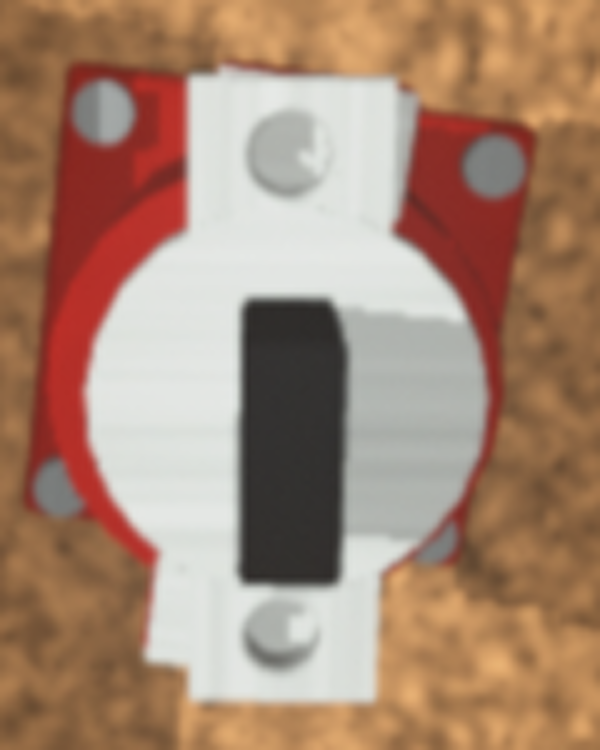

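Run:
```python
from h import *
def c(x,y,z,u0=210,v0=95,s=5): return ray('w1',(x+.5)/s-.5+u0,(y+.5)/s-.5+v0,z)
a=c(289,153,.085);b=c(282,632,.085);d=a-b;print((a+b)/2,np.linalg.norm(d),np.arctan2(d[1],d[0]))
q=[c(x,y,.126) for x,y in((242,345),(346,345),(341,583),(240,583))];print(np.mean(q,0),np.round(q,4).tolist())
o=sensors.get_obs()
K,E,_=load('w1');print(o['eef_pos'],E[:3,3])
# same points seen in top0 for consistency
print(proj('top0',[[.4608,.2129,.085]]))
```

```text
[0.46129554 0.21491413 0.085     ] 0.09522970193889294 -3.140920607670678
[0.46174703 0.21528129 0.126     ] [[0.441, 0.2067, 0.126], [0.4409, 0.2238, 0.126], [0.4825, 0.224, 0.126], [0.4826, 0.2067, 0.126]]
[0.45774887 0.20701365 0.30365313] [0.38731308 0.20825765 0.37341696]
[[166.08916233 253.82424878]]
```

```bash
python3 -m inch '[1,-3.5,7,20,-0.1, 1,-3.5,7,45,-0.1, 1,-3.5,7,70,-0.1, 1,-3.5,7,95,-0.1, 1,-3.5,7,115,-0.1, 1,-3.5,7,130,-0.1, 1,-3.5,7,137,-0.1, 1,-3.5,7,137,-0.1]'
python3 - <<'E'
from h import *
snap('wrist','w2'); snap('scene','s2'); crop('s2',270,60,370,180,5,'s2c')
E
```

```text
clock: 4.25
eef_pos: [0.4607, 0.2139, 0.166]
tool_rot: [-0.009, 1.0, -0.0, -0.001]
ft_force: [0.8, -0.6, -0.1]
grip_width: 0.0855
```

View pics/w2.png

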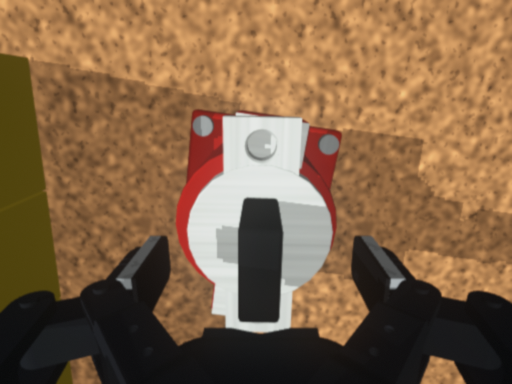

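View pics/s2c.png

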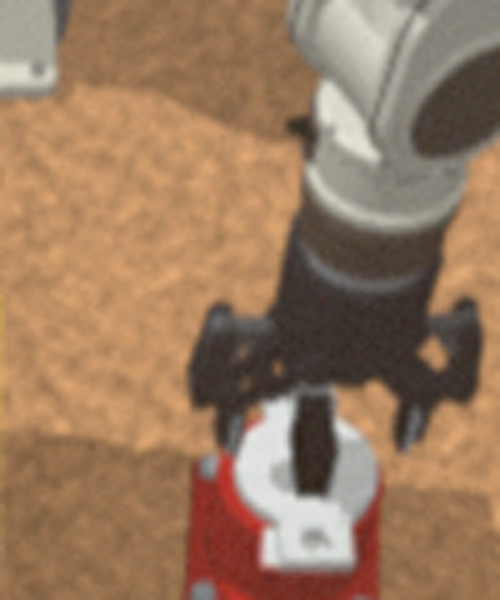

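The rib (260,260) is centred between the pads at (168) and (352). I'll close the gripper.

```bash
python3 -m inch '[1,0,0,0,0.15, -1,0,0,0,0.15, -1,0,0,0,0.15, -1,0,0,0,0.15, -1,0,0,0,0.15, -1,0,0,0,0.15, -1,0,0,0,0.15, -1,0,0,0,0.15]';  python3 -m inch '[-1,0,0,0,0, -1,0,0,0,0, -1,0,0,0,0]'
python3 - <<'E'
from h import *
snap('wrist','w3')
E
```

```text
clock: 5.15
eef_pos: [0.4614, 0.2141, 0.1671]
tool_rot: [-0.002, 1.0, 0.0, 0.0]
ft_force: [0.3, -0.2, 2.9]
grip_width: 0.0171
clock: 5.45
eef_pos: [0.4615, 0.2141, 0.1671]
tool_rot: [-0.002, 1.0, 0.0, 0.0]
ft_force: [0.3, -1.5, 4.3]
grip_width: 0.0174
```

View pics/w3.png

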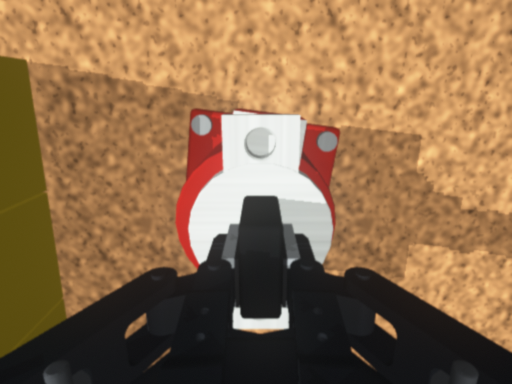

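Grip width is 17.4 mm on the 18 mm rib, so it's held. I'll lift slowly first.

```bash
python3 -m inch '[-1,0,0,-6,0, -1,0,0,-14,0, -1,0,0,-24,0, -1,0,0,-36,0, -1,0,0,-50,0, -1,0,0,-70,0, -1,0,0,-95,0, -1,0,0,-120,0]'; python3 -m inch '[-1,0,0,-2,0, -1,0,0,-2,0]'
python3 - <<'E'
from h import *
snap('wrist','w4'); snap('scene','s4'); crop('s4',270,20,390,180,4,'s4c')
E
```

```text
clock: 6.3
eef_pos: [0.461, 0.214, 0.2885]
tool_rot: [-0.002, 1.0, 0.0, -0.0]
ft_force: [0.2, 0.7, -4.3]
grip_width: 0.017
clock: 6.5
eef_pos: [0.4615, 0.2143, 0.2896]
tool_rot: [-0.002, 1.0, 0.0, 0.001]
ft_force: [-1.0, 0.5, -4.5]
grip_width: 0.017
```

View pics/w4.png

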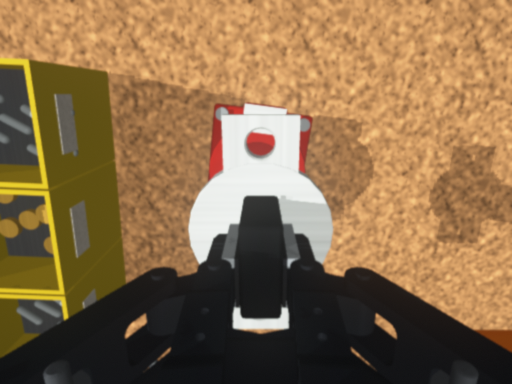

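View pics/s4c.png

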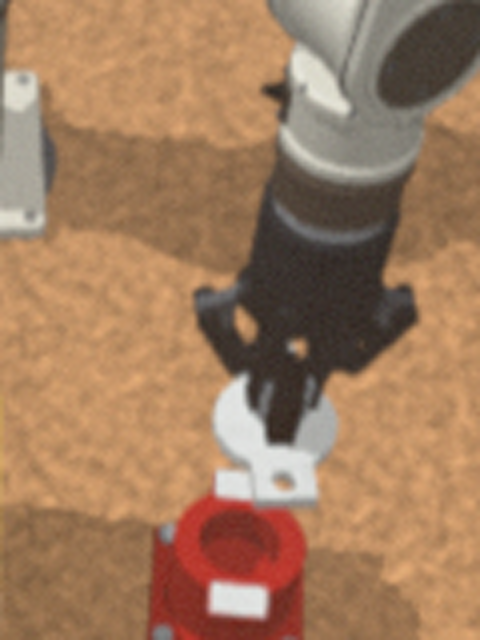

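Lifted, level and not slipped: the hole is still at (260,143), and I can see red through it. I'll work out the cover's offset in the hand, then carry.

```bash
python3 - <<'E'
from h import *
crop('w4',215,95,310,190,6,'w4c')
E
python3 -m inch '[-1,-3,-15,0,0, -1,-7,-45,0,0, -1,-11,-80,0,0, -1,-15,-120,0,0, -1,-20,-160,0,0, -1,-25,-200,0,0, -1,-30,-240,0,0, -1,-34,-280,0,0]'; python3 -m inch '[-1,-2,-40,0,0, -1,-4,-75,0,0, -1,-6,-105,0,0, -1,-8,-125,0,0, -1,-10,-138,0,0, -1,-11,-145,0,0.2, -1,-11,-145,0,0.2, -1,-11,-145,0,0.2]'
python3 - <<'E'
from h import *
snap('wrist','w5'); snap('scene','s5');  snap('top','t5'); crop('s5',130,60,250,220,4,'s5c'); crop('t5',305,180,405,280,6,'t5c')
E
```

```text
clock: 7.4
eef_pos: [0.4955, -0.0681, 0.2876]
tool_rot: [-0.002, 1.0, -0.0, -0.001]
ft_force: [0.2, -0.0, -3.6]
grip_width: 0.0172
clock: 8.2
eef_pos: [0.5077, -0.21, 0.2886]
tool_rot: [0.008, 1.0, 0.0, -0.0]
ft_force: [-0.8, 1.0, -4.3]
grip_width: 0.0172
```

View pics/w5.png

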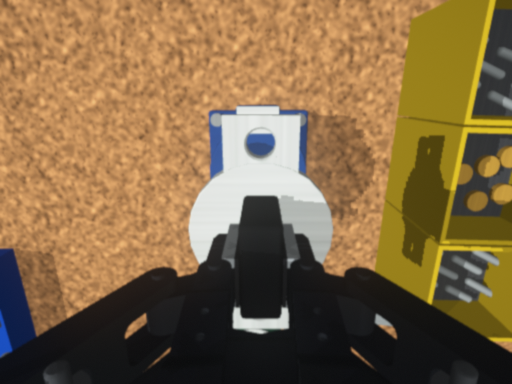

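View pics/s5c.png

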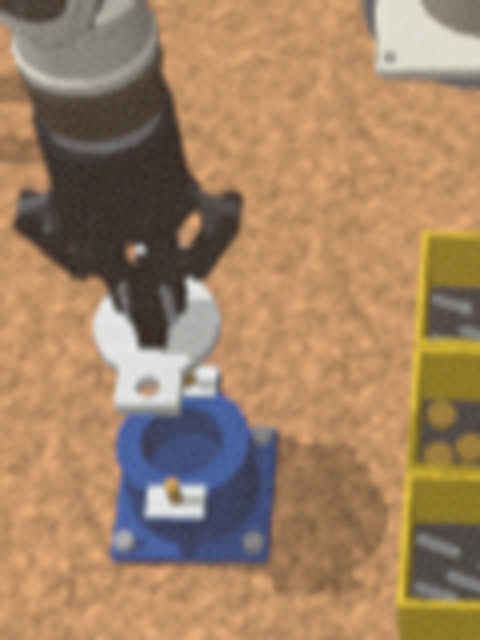

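View pics/t5c.png

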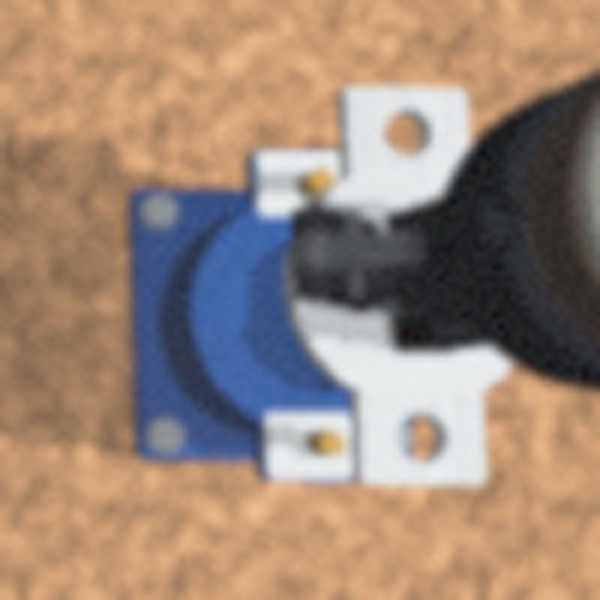

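View pics/w4c.png

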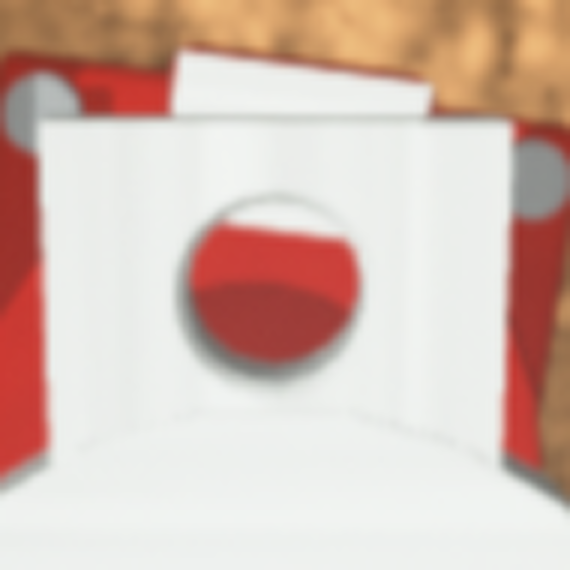

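The cover hovers over blue. In the top crop its holes are at (408,132) and (423,438), with stud tips at about (320,180) and (330,441). Next I'll compare cover and studs within the same camera.

Run:
```python
from h import *
def c(tag,x,y,z,u0,v0,s): return ray(tag,(x+.5)/s-.5+u0,(y+.5)/s-.5+v0,z)
def pr(n,a,b):
    d=a-b; print(n,'mid',((a+b)/2).round(4),'dist',np.linalg.norm(d).round(4),'yaw',np.arctan2(d[1],d[0]).round(3))
o=sensors.get_obs(); print(o['eef_pos'],o['tool_rot'])
zt=o['eef_pos'][2]-.0921+.01
pr('cover top',c('t5',408,132,zt,305,180,6),c('t5',423,438,zt,305,180,6))
pr('studs top',c('t5',320,179,.095,305,180,6),c('t5',331,441,.095,305,180,6))
# in-hand from wrist w4 : hole
a=c('w4',272,285,.2896-.0921+.01,215,95,6); print('w4 hole',a,'tcp .4615 .2143')
print('scene near hole', c('s5',149,385,zt,130,60,4))
print('scene near stud', c('s5',171,481,.095,130,60,4), 'from s0', c('scene0',226,326,.095,145,140,8))
print(proj('s5',[[.5555,-.2118,.095],[.555,-.2118,.075]]), proj('t5',[[.5555,-.2118,.095]]))
crop('w5',210,85,310,185,6,'w5c')
```

```text
[ 0.5079302  -0.20969784  0.28899703] [ 7.79701965e-03  9.99969594e-01  1.30940393e-04 -3.55948571e-05]
cover top mid [ 0.5075 -0.21    0.2069] dist 0.096 yaw -0.013
studs top mid [ 0.5069 -0.2118  0.095 ] dist 0.0954 yaw -0.013
w4 hole [0.41351392 0.21578362 0.2075    ] tcp .4615 .2143
scene near hole [ 0.55659829 -0.20838618  0.20689703]
scene near stud [ 0.55345892 -0.21184091  0.095     ] from s0 [ 0.55482669 -0.21058064  0.095     ]
[[172.32546407 180.53181918]
 [173.44705298 184.42579481]] [[357.61246767 208.98799832]]
```

View pics/w5c.png

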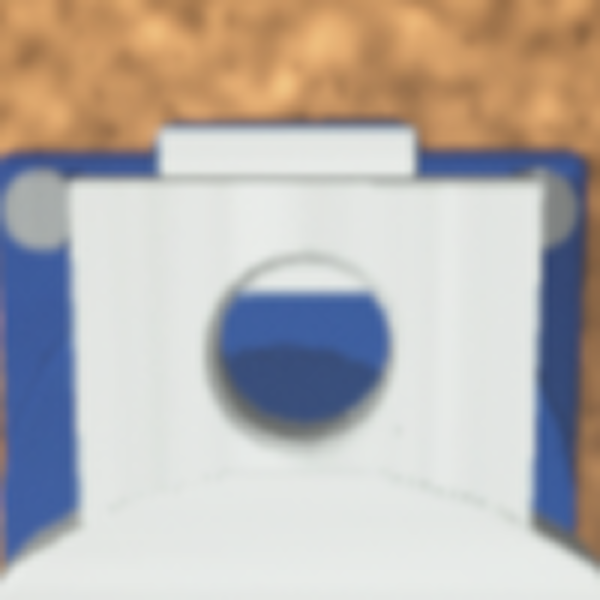

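```bash
python3 - <<'E'
from h import *
def c(tag,x,y,z,u0,v0,s): return ray(tag,(x+.5)/s-.5+u0,(y+.5)/s-.5+v0,z)
print('ear edge',c('w5',287,128,.075,210,85,6),'cover edge',c('w5',307,180,.2069,210,85,6))
E
python3 -m inch '[-1,0,-1,10,0, -1,0.5,-1.5,25,0, -1,0.5,-2,40,0, -1,0.5,-2,52,0, -1,0.5,-2,60,0, -1,0.5,-2,64,0, -1,0.5,-2,64,0]'
python3 - <<'E'
from h import *
snap('wrist','w6'); snap('scene','s6');  snap('top','t6'); crop('s6',140,90,220,210,5,'s6c'); crop('t6',305,180,405,280,6,'t6c'); crop('w6',190,75,330,185,5,'w6c')
E
```

```text
ear edge [ 0.44635083 -0.20953449  0.075     ] cover edge [ 0.44623275 -0.2068328   0.2069    ]
clock: 9.05
eef_pos: [0.5072, -0.2125, 0.2243]
tool_rot: [0.009, 1.0, 0.0, -0.0]
ft_force: [0.1, -0.7, -4.2]
grip_width: 0.0174
```

View pics/w6c.png

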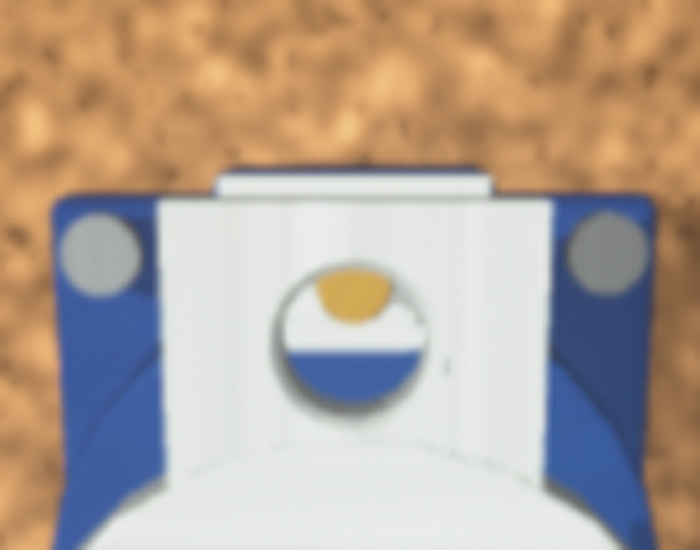

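View pics/s6c.png

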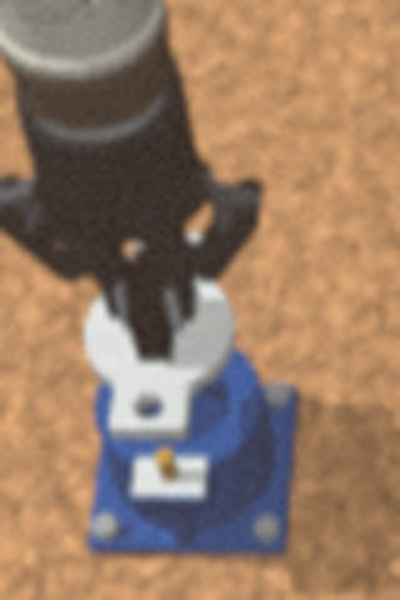

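View pics/t6c.png

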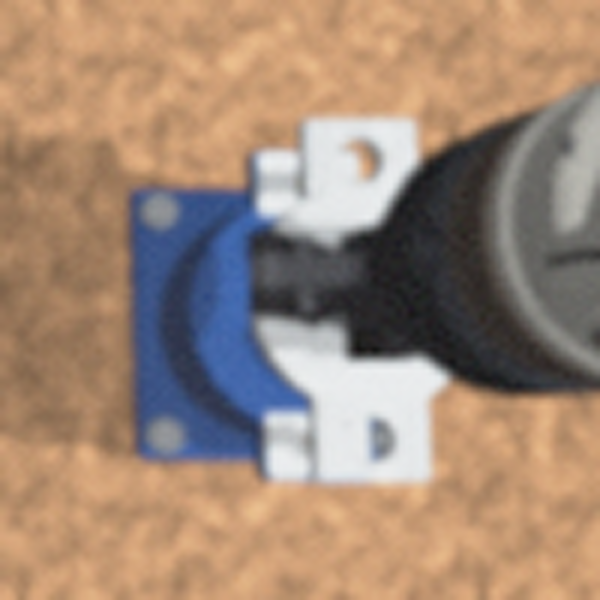

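Run:
```python
from h import *
def c(tag,x,y,z,u0,v0,s): return ray(tag,(x+.5)/s-.5+u0,(y+.5)/s-.5+v0,z)
print('stud lower edge',c('w6',353,323,.095,190,75,5)-[.005,0,0],'hole',c('w6',350,340,.2243-.0921+.01,190,75,5),'ear edge',c('w6',354.5,174,.075,190,75,5)+[.062,0,0],'cover edge',c('w6',355,198,.1422,190,75,5)+[.062,0,0])
print('top',(c('t6',360,161,.1422,305,180,6)+c('t6',377,439,.1422,305,180,6))/2)
print('scene hole',c('s6',149,406,.1422,140,90,5),'stud tip',c('s6',166,455,.095,140,90,5))
```

```text
stud lower edge [ 0.4589854  -0.20999984  0.095     ] hole [ 0.45922864 -0.21020784  0.1422    ] ear edge [ 0.50814918 -0.20949592  0.075     ] cover edge [ 0.50754668 -0.20948879  0.1422    ]
top [ 0.50722598 -0.21388522  0.1422    ]
scene hole [ 0.55645076 -0.21218374  0.1422    ] stud tip [ 0.55571963 -0.21053918  0.095     ]
```

```bash
python3 -m inch '[-1,0,0.5,6,0, -1,0,1,12,0, -1,0,1,17,0, -1,0,1,21,0, -1,0,1,24,0, -1,0,1,26,0, -1,0,1,27,0, -1,0,1,27,0]'
python3 - <<'E'
from h import *
snap('wrist','w7'); snap('scene','s7');  snap('top','t7'); crop('s7',140,90,220,210,5,'s7c'); crop('t7',305,180,405,280,6,'t7c'); crop('w7',190,75,330,185,5,'w7c')
o=sensors.get_obs(); print(o['eef_pos'],o['tool_rot'],o['ft_force'])
E
```

```text
clock: 10.0
eef_pos: [0.5074, -0.2117, 0.1979]
tool_rot: [0.009, 1.0, 0.0, -0.0]
ft_force: [-0.4, -0.3, -5.0]
grip_width: 0.0171
[ 0.50753171 -0.21176647  0.19815862] [ 8.57374206e-03  9.99963206e-01 -1.03320510e-04  2.58463048e-04] [-0.49037898 -0.28948888 -4.54957281]
```

View pics/w7c.png

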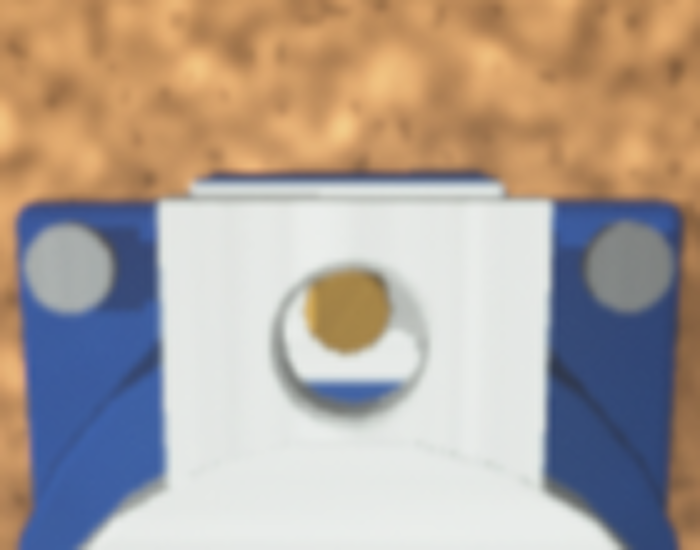

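View pics/s7c.png

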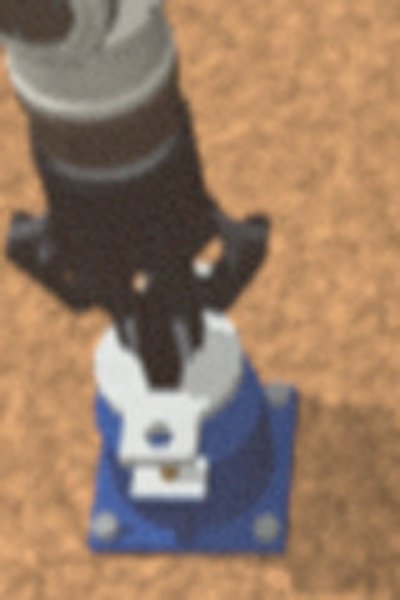

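View pics/t7c.png

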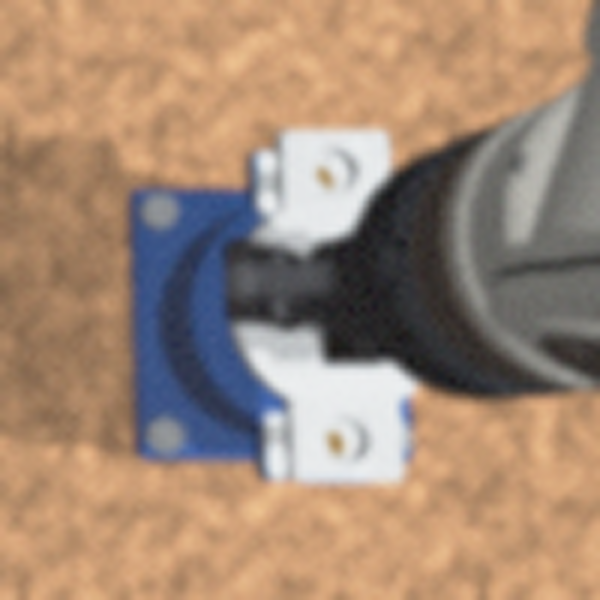

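Brass tips now show inside both holes. One last numeric check before handing in.

Run:
```python
from h import *
def c(tag,x,y,z,u0,v0,s): return ray(tag,(x+.5)/s-.5+u0,(y+.5)/s-.5+v0,z)
zt=.198-.0921+.01
print('wrist stud',c('w7',347,311,.095,190,75,5),'hole',c('w7',350,340,zt,190,75,5))
a=c('t7',336,171,zt,305,180,6);b=c('t7',348,440,zt,305,180,6);print('top cover',(a+b)/2,np.linalg.norm(a-b),'studs .5069 -.2118')
print('scene hole',c('s7',159,434,zt,140,90,5),'stud .5555 -.2105')
# height check: plate lower edge front in scene
o=sensors.get_obs();print(o['joint_vel'])
```

```text
wrist stud [ 0.45928423 -0.20978235  0.095     ] hole [ 0.45943695 -0.20940064  0.1159    ]
top cover [ 0.50710801 -0.21204837  0.1159    ] 0.09538034752344958 studs .5069 -.2118
scene hole [ 0.55621446 -0.21105616  0.1159    ] stud .5555 -.2105
[-0.00086308  0.00168007  0.00033793 -0.00040321 -0.00185618 -0.00254648]
```

All three cameras agree to within about 1 mm, so I'm handing in.

```bash
python3 -c "
from workcell import order
print(order.job_done())"
```

```text
the job is handed in; nothing more can be done
None
```

I lifted the cover off the red housing by its rib and carried it over the bins. I handed the job in at about 10 s with the gripper still holding it above the blue housing's studs. The hand-in gives no verdict, so these are my own last checks:

- **Alignment:** all three cameras put the holes within about 1 mm of the studs, and a brass tip shows through each hole. Line of holes and line of studs agreed to about 0.01 rad, measured while hovering higher up.
- **Height:** the plate's underside is about 11 mm above the stud tips. That comes from the arm's position and the offset at the grasp. I saw no slip in the hand after lifting.
- **Level and still:** the tool points straight down to within about 0.001 rad, and joint speeds are practically zero.
- **Grip and contact:** the grip width is 17 mm on the 18 mm rib. The wrist carries about 4.5 N, roughly the cover's weight plus sensor noise, with no sign of contact.

Two things did not go to plan:

- **Mistyped move:** one command had nine numbers and was refused whole, so nothing moved.
- **Turned the wrong way first:** the last joint neared its limit on the way to the red housing, so I gave the tool a half turn before grasping.

At 28 mm above the final height, the top and scene cameras showed the cover about 2 mm off sideways, while the wrist camera showed it centred. I moved it 1 mm as a compromise, and after that they agreed.

I did not re-measure the tin, bearing or wrench at the end, but nothing was moved near them.

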